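Find the tired balance foot and mark it

TASK

One of the three sprung feet for the balance has gone soft. With the fingertips, press down on the rubber pad of each foot in turn, from the robot's left to its right, to feel which is the softest, then push the orange tag of that softest foot all the way down. Leave the other two tags up, do not pull any tag upwards, and leave the vials and the box where they stand.

Things in the scene. Friction and masses are not known exactly. Their poses are not given: they have to be found in the camera images.
- mount_left: The left one of three sprung feet (left = +y, the robot's own left). Fixed to the bench. Grey base plate 140 mm (its x) by 64 (its y), 14 high; origin: centre of its underside. At +35 mm along its x, an aluminium cup 60 mm across, rim 30 mm above the bench, holds the pad; at -35 mm, a white block 34 x 34 mm, top 28 mm above the bench, holds the tag.
- left_pad (a point): Fixed point: centre of the top of the left foot's unpressed pad, 50 mm above the bench. The pad is a black rubber disc 48 mm across on a spring; it goes straight down by up to 14 mm and springs back. 8 mm down takes about 2.6, 4.7 or 8.5 N: each foot has another spring, which has which changes from run to run and cannot be seen.
- left_tag (a point): Fixed point 48 mm above the bench: centre of the top of the left foot's orange tag at tag joint value 0 (it starts 0 to 3 mm lower). The tag is a flat cap 26 mm (mount's x) by 30 mm (mount's y), 6 mm thick, on a stem. It slides straight down against about 3 N of friction to a stop, its top then 36 mm above the bench, and stays where it is left.
- mount_middle: The middle one of three sprung feet (left = +y, the robot's own left). Fixed to the bench. Grey base plate 140 mm (its x) by 64 (its y), 14 high; origin: centre of its underside. At +35 mm along its x, an aluminium cup 60 mm across, rim 30 mm above the bench, holds the pad; at -35 mm, a white block 34 x 34 mm, top 28 mm above the bench, holds the tag.
- middle_pad (a point): Fixed point: centre of the top of the middle foot's unpressed pad, 50 mm above the bench. The pad is a black rubber disc 48 mm across on a spring; it goes straight down by up to 14 mm and springs back. 8 mm down takes about 2.6, 4.7 or 8.5 N: each foot has another spring, which has which changes from run to run and cannot be seen.
- middle_tag (a point): Fixed point 48 mm above the bench: centre of the top of the middle foot's orange tag at tag joint value 0 (it starts 0 to 3 mm lower). The tag is a flat cap 26 mm (mount's x) by 30 mm (mount's y), 6 mm thick, on a stem. It slides straight down against about 3 N of friction to a stop, its top then 36 mm above the bench, and stays where it is left.
- mount_right: The right one of three sprung feet (left = +y, the robot's own left). Fixed to the bench. Grey base plate 140 mm (its x) by 64 (its y), 14 high; origin: centre of its underside. At +35 mm along its x, an aluminium cup 60 mm across, rim 30 mm above the bench, holds the pad; at -35 mm, a white block 34 x 34 mm, top 28 mm above the bench, holds the tag.
- right_pad (a point): Fixed point: centre of the top of the right foot's unpressed pad, 50 mm above the bench. The pad is a black rubber disc 48 mm across on a spring; it goes straight down by up to 14 mm and springs back. 8 mm down takes about 2.6, 4.7 or 8.5 N: each foot has another spring, which has which changes from run to run and cannot be seen.
- right_tag (a point): Fixed point 48 mm above the bench: centre of the top of the right foot's orange tag at tag joint value 0 (it starts 0 to 3 mm lower). The tag is a flat cap 26 mm (mount's x) by 30 mm (mount's y), 6 mm thick, on a stem. It slides straight down against about 3 N of friction to a stop, its top then 36 mm above the bench, and stays where it is left.
- pad_a (a joint): How far the pad of spring unit a is pressed down, m: 0 at rest, 0.014 at its stop. The spring units a, b and c (each a pad with its spring and its tag) look alike, and stand on the left, middle and right mounts in an order that changes from run to run.
- tag_a (a joint): How far the tag of spring unit a is pushed down, m: 0 to 0.003 at the start, 0.012 fully down. It could also be pulled up to -0.008, which is not wanted.
- pad_b (a joint): How far the pad of spring unit b is pressed down, m: 0 at rest, 0.014 at its stop. The spring units a, b and c (each a pad with its spring and its tag) look alike, and stand on the left, middle and right mounts in an order that changes from run to run.
- tag_b (a joint): How far the tag of spring unit b is pushed down, m: 0 to 0.003 at the start, 0.012 fully down. It could also be pulled up to -0.008, which is not wanted.
- pad_c (a joint): How far the pad of spring unit c is pressed down, m: 0 at rest, 0.014 at its stop. The spring units a, b and c (each a pad with its spring and its tag) look alike, and stand on the left, middle and right mounts in an order that changes from run to run.
- tag_c (a joint): How far the tag of spring unit c is pushed down, m: 0 to 0.003 at the start, 0.012 fully down. It could also be pulled up to -0.008, which is not wanted.
- vial_1: Loose white sample vial with light grey cap, 28 mm across, 52 mm high, standing upright; origin at the centre of its underside. To be left alone.
- vial_2: Loose white sample vial with light grey cap, 28 mm across, 52 mm high, standing upright; origin at the centre of its underside. To be left alone.
- tipbox: Loose blue box with pink lid, 80 x 120 mm, 58 mm high; origin at the centre of its underside. To be left alone.
There are look-alikes about, which are no part of the job. Leave any pink or turquoise look-alike of the mount_middle alone.

How it is judged:
By the outcome, as a careful person would: the job done as asked, in the order asked, and still so for the second after the job is handed in, with the robot touching nothing.
It also fails if it takes over 48 s, if anything falls off the work surface, if the arm or the gripper's body presses on something with over 40 N, if the wrist force passes 120 N, or if a joint passes its speed limit or range.

ROBOT

A 7-joint arm with a two-finger parallel gripper is mounted at the origin on the work surface. World frame = base frame: x ahead of the robot, y to its left, z up, the work surface at z = 0. Lengths are in m, angles in rad, forces in N, time in s.
With the tool pointing down it reaches from about 0.4 to 0.85 m from the base axis. Payload 10.4 kg.
Tool frame: the origin (TCP) lies midway between the tips of the shut fingers; the grasp point (between the pads) lies 19 mm behind it (grip_point_offset is the distance from the TCP to the grasp point, in m); y points along the fingers, z is the direction in which the jaws open and shut, and the axes are right-handed (so a half turn about y gives the same grasp; the last joint's range is limited). The gripper opens to 85 mm and grips with 20 to 120 N. Pads are 22 mm wide; open, the fingers measure 114 mm over their backs; the gripper's body (76 mm by 85 mm) begins 54 mm behind the grasp point. The pads swing forward as they close: fully open they stand 13 mm farther back than shut.
Start: joints at [-1.306, 0.332, -0.065, 1.46, 0.022, 1.35, -0.088], TCP at [0.177, 0.599, 0.209] pointing down, gripper open.
Joint ranges: [-2.6, 2.6], [-0.5, 2.12], [-1.47, 1.34], [0.16, 2.42], [-1.27, 4.41], [0.06, 2.06], [-2.6, 2.6]. Speed limits (rad/s): [2.22, 2.22, 2.79, 2.79, 3.14, 3.14, 3.14].

INTERFACE

Orientations are given as a unit quaternion [x, y, z, w].
In Python, from workcell import * gives the robot as it stands.
- The arm moves only by the tool send_rows, never from a script. Its argument "motion" is a list of rows, each a list of 7 numbers: the opening in per cent of the stroke, from 0 (shut) to 100 (fully open), then the shift along the tool's x, y, z in m, then the turn, a rotation vector about the tool's x, y, z in rad. In form: [[claw, tx, ty, tz, ax, ay, az], ...]. A call has 1 to 10 rows; each row is the pose to reach, as a shift and turn from the pose commanded when the call began, along the tool's axes at that moment; what a row does not reach only later rows make up. A row lasts 1/12 s, in which the tool goes at most 41.7 mm and 7.16 degrees, less where a joint would pass 70% of its speed; a pose out of reach is approached as far as the arm can. A call with a gripper value outside its range is refused whole. The fingers move at their own pace and stop on an object; "squeeze" is the grip in N (left out, the last holds). Time passes only in rows, so rows that repeat a pose let the fingers close. It gives the time, the measured TCP pose, the force and the opening at its end, in the units of the state.
- get_obs(): the state, without advancing time (a new reading comes with each control period).
- camera(name): name is "side" or "top" or "wrist"; returns a dict with "pixels" (400x640x3 uint8, red, green, blue), "range_z" (400x640 float32, m along the optical axis (not along the pixel's ray), 0 where there is no reading), "fovy" (degrees; the focal length in pixels is half the picture's height over the tangent of half this angle, whatever the lens; pixels are square), "cx", "cy" (the principal point, pixels), "view" (4x4, takes a point from world to camera coordinates); the wrist camera has in their place "T_tool_cam" (4x4, takes a point from camera to tool coordinates, whose origin is the TCP and whose axes are the tool frame's). Camera axes: x right, y down, z forward; pixel columns grow to the right and rows downward; lengths in m; the calibration is good to about 2 mm. The wrist camera is an equidistant fisheye: a pixel r from the principal point sees the ray r / f radians off the axis. A picture is of the moment at which its call begins: read the wrist's pose just before it.
- hand_in(): hands the job in, once; it reports no verdict.
The state is a dict: "clock": time; "joint_pos": joint angles; "joint_velocities": joint speeds; "tau": joint torques, N m; "position": TCP position; "ee_rot": TCP orientation; "ft_force": force on the tool from outside, world axes, zero at the start; "torque": the same for the moment, N m; "grip_width": opening from 0.0 (shut) to 1.0 (fully open).
Only numpy, scipy, OpenCV 4.12 (cv2) and the standard library are available. Lean on these libraries where they do the work, as an engineer would, in place of code of your own. Each camera call takes 0.05 s, during which the arm holds its last target.

## Working session

There is one attempt and no reset: what is moved stays moved. The work goes in short steps, Python scripts to look and compute and a tool call to move; the robot and the scene stay as the last step left them, time stands still between calls to the robot, and variables do not carry over. Pictures are saved under pics/ and viewed, and the job is handed in when it is done.

Besides the shell and the picture viewer there is one more tool, called as a command line: name --pt "numbers of a row" for each row, then --argument value for the rest. send_rows: Moves the arm, as the interface text tells. Its arguments: {"type":"object","properties":{"motion":{"type":"array"},"squeeze":{"type":"number"}},"required":["motion"]}

```bash
mkdir -p pics; ls; python3 - <<'E'
from workcell import *
import cv2, numpy as np
o=get_obs(); print({k:np.round(v,3) for k,v in o.items()})
for n in ("top","side"):
    c=camera(n); cv2.imwrite(f"pics/{n}0.png",c["pixels"][:,:,::-1]); np.savez(f"{n}0.npz",**c)
    print(n,c["fovy"],c["cx"],c["cy"],c["view"])
E
```

```text
pics
{'clock': np.float64(0.0), 'joint_pos': array([-1.306,  0.333, -0.065,  1.461,  0.022,  1.35 , -0.088]), 'joint_velocities': array([-0.001,  0.001, -0.002, -0.001,  0.002, -0.001, -0.   ]), 'tau': array([ 1.0000e-03, -6.2545e+01,  4.9000e-02, -3.9159e+01,  1.6000e-02,
        1.0000e-02,  0.0000e+00]), 'position': array([0.177, 0.599, 0.208]), 'ee_rot': array([ 0.7  , -0.101,  0.101, -0.699]), 'ft_force': array([ 0.674, -0.738,  0.255]), 'torque': array([-0.028,  0.007, -0.006]), 'grip_width': np.float64(0.999)}
top 46.12994346849208 328.10735655740746 205.9940687543671 [[-0.00200053 -0.99997297 -0.00707494  0.01400029]
 [-0.9890802   0.00302124 -0.14734734  0.5306129 ]
 [ 0.14736473  0.00670291 -0.98905951  0.78111587]
 [ 0.          0.          0.          1.        ]]
side 57.0227385955127 320.82391252443114 194.8516620611317 [[-0.96431772 -0.26419531  0.01709319  0.4893261 ]
 [-0.19080432  0.64877744 -0.73666922  0.16224725]
 [ 0.18353487 -0.71364464 -0.67603719  0.63027343]
 [ 0.          0.          0.          1.        ]]
```

View pics/top0.png

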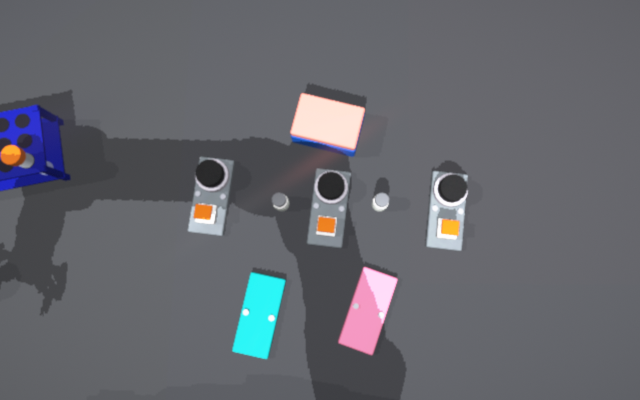

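View pics/side0.png

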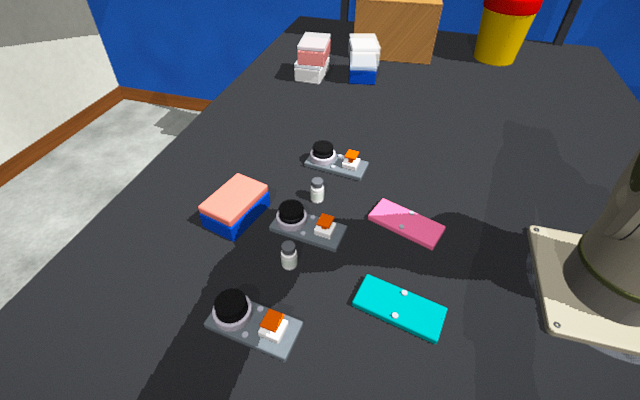

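Top view: feet at pixels left (211,196), middle (330,208) and right (448,210), each with a black pad above and an orange tag below. Possible mix-ups are the turquoise plate (260,316), the pink plate (368,311) and the orange-topped tube (12,155). The vials are at (281,202) and (381,202) and the box at (328,124). I'll measure with depth and colour masks.

```bash
cat > h.py <<'E'
import numpy as np, cv2
def world(c):
    h,w=c["range_z"].shape; f=h/2/np.tan(np.radians(float(c["fovy"]))/2)
    v,u=np.mgrid[:h,:w]; z=c["range_z"]
    P=np.stack([(u-c["cx"])/f*z,(v-c["cy"])/f*z,z],-1)
    V=c["view"]; return (P-V[:3,3])@V[:3,:3]
def ray(c,u,v,zp):
    f=400/2/np.tan(np.radians(float(c["fovy"]))/2)
    V=c["view"];R=V[:3,:3]; o=-R.T@V[:3,3]; d=R.T@np.array([(u-c["cx"])/f,(v-c["cy"])/f,1])
    return o+d*(zp-o[2])/d[2]
E
python3 - <<'E'
from h import *
for n in ("top","side"):
    c=np.load(n+"0.npz"); W=world(c); hsv=cv2.cvtColor(c["pixels"],cv2.COLOR_RGB2HSV)
    m=((hsv[...,0]<24)&(hsv[...,1]>180)&(hsv[...,2]>140)).astype(np.uint8)
    k,l,s,ce=cv2.connectedComponentsWithStats(m)
    print(n,'orange')
    for i in range(1,k):
        if 20<s[i,4]<700:
            u,v=ce[i]; p=W[l==i]; print(np.round(ce[i]),s[i,4],'ray',ray(c,u,v,.047).round(3),'depth',np.median(p,0).round(3))
    # dark raised
    m=((hsv[...,2]<60)&(W[...,2]>.040)&(W[...,2]<.06)&(W[...,0]>.3)&(c["range_z"]>0)).astype(np.uint8)
    k,l,s,ce=cv2.connectedComponentsWithStats(m)
    print('pads')
    for i in range(1,k):
        if s[i,4]>100:
            u,v=ce[i]; p=W[l==i]; print(np.round(ce[i]),s[i,4],'ray',ray(c,u,v,.05).round(3),'depth',np.median(p,0).round(3),p.min(0).round(3),p.max(0).round(3))
c=np.load("top0.npz")["pixels"][:,:,::-1]
cv2.imwrite("pics/crop.png",cv2.resize(c[150:255,180:480],None,fx=2.6,fy=2.6,interpolation=cv2.INTER_CUBIC))
E
```

```text
top orange
[ 10. 155.] 311 ray [0.623 0.574 0.047] depth [0.605 0.524 0.118]
[202. 211.] 196 ray [0.521 0.23  0.047] depth [0.521 0.23  0.047]
[326. 224.] 199 ray [0.497 0.017 0.047] depth [0.497 0.016 0.045]
[450. 227.] 205 ray [ 0.493 -0.196  0.047] depth [ 0.492 -0.195  0.048]
pads
[209. 173.] 544 ray [0.588 0.22  0.05 ] depth [0.588 0.22  0.049] [0.567 0.197 0.041] [0.612 0.244 0.055]
[331. 185.] 510 ray [0.565 0.008 0.05 ] depth [0.566 0.008 0.05 ] [ 0.544 -0.013  0.04 ] [0.588 0.028 0.054]
side orange
[525.   7.] 447 ray [-0.041 -1.536  0.047] depth [ 0.09  -0.918  0.197]
[351. 155.] 114 ray [ 0.49  -0.192  0.047] depth [ 0.49  -0.191  0.047]
[325. 220.] 177 ray [0.495 0.021 0.047] depth [0.496 0.019 0.045]
[272. 320.] 343 ray [0.518 0.232 0.047] depth [0.518 0.232 0.047]
pads
[322. 147.] 238 ray [ 0.559 -0.197  0.05 ] depth [ 0.559 -0.198  0.049] [ 0.537 -0.225  0.04 ] [ 0.583 -0.181  0.052]
[290. 209.] 405 ray [0.564 0.013 0.05 ] depth [0.564 0.013 0.049] [ 0.542 -0.015  0.04 ] [0.588 0.032 0.052]
[230. 303.] 790 ray [0.586 0.225 0.05 ] depth [0.586 0.225 0.049] [0.565 0.199 0.04 ] [0.611 0.246 0.052]
```

View pics/crop.png

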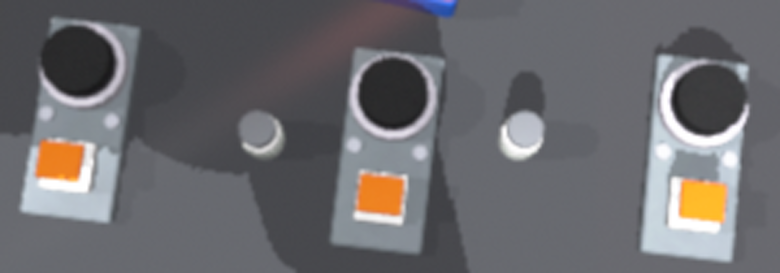

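```bash
cat >> h.py <<'E'
from scipy.spatial.transform import Rotation as Rn
def goto(p,o):
    R=Rn.from_quat(o["ee_rot"]).as_matrix(); return R.T@(np.array(p)-o["position"])
E
python3 - <<'E'
from workcell import *
from h import *
o=get_obs();print(Rn.from_quat(o["ee_rot"]).as_matrix().round(3)); print(goto((.587,.222,.12),o).round(4),goto((.587,.222,.2),o).round(4),o["ft_force"],o["clock"])
c=np.load("top0.npz"); print(ray(c,452,189,.05))
E
```

```text
[[ 0.959 -0.     0.284]
 [-0.284 -0.001  0.959]
 [ 0.    -1.    -0.001]]
[ 0.4998  0.0884 -0.245 ] [ 0.4998  0.0084 -0.2451] [ 0.08672716 -0.49530254 -0.02325673] 0.1
[ 0.55813013 -0.20180896  0.05      ]
```

send_rows --pt "0 0.03 0 -0.015 0 0 0" --pt "0 0.065 0 -0.032 0 0 0" --pt "0 0.1 0 -0.05 0 0 0" --pt "0 0.135 0 -0.066 0 0 0" --pt "0 0.17 0 -0.083 0 0 0" --pt "0 0.205 0 -0.1 0 0 0" --pt "0 0.24 0 -0.118 0 0 0" --pt "0 0.275 0 -0.135 0 0 0" --pt "0 0.31 0 -0.152 0 0 0" --pt "0 0.345 0 -0.169 0 0 0"

```text
clock: 0.93
position: [0.4612, 0.3377, 0.2087]
ee_rot: [0.7, -0.101, 0.101, -0.7]
ft_force: [0.2, -0.4, 0.5]
grip_width: 0.0
```

```bash
python3 - <<'E'
from workcell import *
from h import *
o=get_obs(); print(goto((.587,.222,.09),o).round(4),o["position"],o["ft_force"],o["clock"],o["grip_width"])
E
```

```text
[ 0.1535  0.1187 -0.0752] [0.46122495 0.3376968  0.20868419] [ 0.24407077 -0.42377209  0.50769033] 0.9333 0.00017260347564105883
```

send_rows --pt "0 0.03 0.01 -0.015 0 0 0" --pt "0 0.06 0.03 -0.03 0 0 0" --pt "0 0.09 0.055 -0.045 0 0 0" --pt "0 0.12 0.08 -0.06 0 0 0" --pt "0 0.145 0.1 -0.07 0 0 0" --pt "0 0.154 0.115 -0.075 0 0 0" --pt "0 0.154 0.119 -0.075 0 0 0" --pt "0 0.154 0.119 -0.075 0 0 0" --pt "0 0.154 0.119 -0.075 0 0 0" --pt "0 0.154 0.119 -0.075 0 0 0"

```text
clock: 1.77
position: [0.5862, 0.2259, 0.0911]
ee_rot: [-0.699, 0.1, -0.101, 0.701]
ft_force: [0.5, 0.4, 0.3]
grip_width: 0.001
```

```bash
python3 - <<'E'
from workcell import *
from h import *
import cv2
o=get_obs(); print(goto((.587,.222,.05),o).round(4),o["position"],o["ft_force"],o["clock"],o["grip_width"])
c=camera("side"); cv2.imwrite("pics/side1.png",c["pixels"][:,:,::-1])
E
```

```text
[ 0.0018  0.0411 -0.0036] [0.58619737 0.22586899 0.09111118] [0.46415937 0.43097237 0.30386627] 1.7667 0.001140451147409328
```

View pics/side1.png

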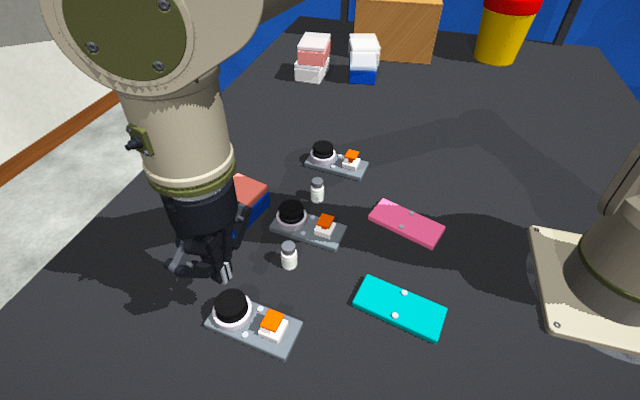

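The side view shows the shut fingertips at (228,280), directly above the left pad (230,303). Next I press to about 8 mm.

send_rows --pt "0 0.002 0.015 -0.003 0 0 0" --pt "0 0.002 0.03 -0.003 0 0 0" --pt "0 0.002 0.036 -0.003 0 0 0" --pt "0 0.002 0.04 -0.003 0 0 0" --pt "0 0.002 0.043 -0.003 0 0 0" --pt "0 0.002 0.046 -0.003 0 0 0" --pt "0 0.002 0.049 -0.003 0 0 0" --pt "0 0.002 0.049 -0.003 0 0 0" --pt "0 0.002 0.049 -0.003 0 0 0" --pt "0 0.002 0.049 -0.003 0 0 0"

```text
clock: 2.65
position: [0.5879, 0.2203, 0.0411]
ee_rot: [-0.7, 0.101, -0.102, 0.7]
ft_force: [0.0, -0.0, 0.8]
grip_width: 0.002
```

send_rows --pt "0 0 0 0 0 0 0" --pt "0 0 0 0 0 0 0"

```text
clock: 2.82
position: [0.5878, 0.2203, 0.041]
ee_rot: [-0.7, 0.101, -0.102, 0.7]
ft_force: [0.7, -0.0, -0.3]
grip_width: -0.001
```

send_rows --pt "0 0 0.002 0 0 0 0" --pt "0 0 0.002 0 0 0 0" --pt "0 0 0.002 0 0 0 0"

```text
clock: 3.07
position: [0.5876, 0.2202, 0.0386]
ee_rot: [0.7, -0.101, 0.101, -0.7]
ft_force: [0.4, 0.2, 0.8]
grip_width: -0.001
```

```bash
python3 - <<'E'
from workcell import *
from h import *
import cv2
o=get_obs(); print(o["position"],o["ft_force"],o["clock"])
c=camera("side"); cv2.imwrite("pics/side2.png",cv2.resize(c["pixels"][220:360,140:340,::-1],None,fx=4,fy=4))
E
```

```text
[0.58755561 0.22024942 0.03863581] [0.44911096 0.20474491 0.82808088] 3.0667
```

View pics/side2.png

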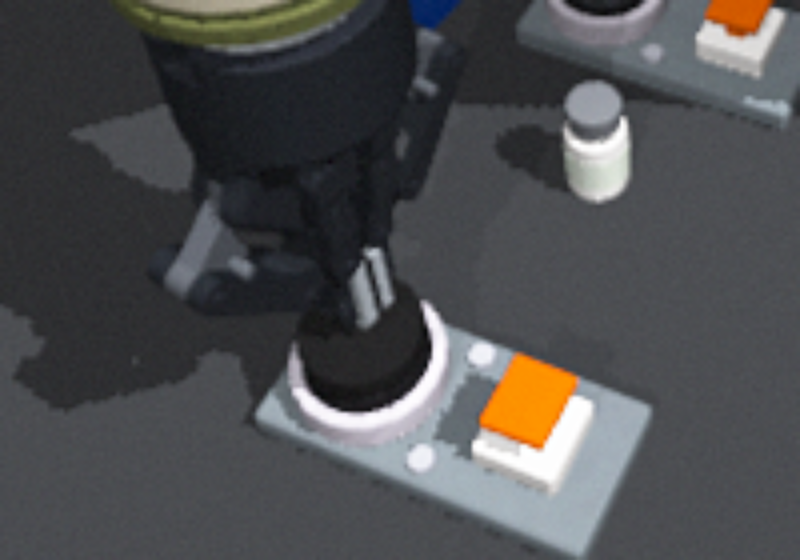

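No force and no visible depression yet: the tips look to be just touching. I'll keep going down gently.

send_rows --pt "0 0 0.001 0 0 0 0" --pt "0 0 0.002 0 0 0 0" --pt "0 0 0.003 0 0 0 0" --pt "0 0 0.003 0 0 0 0" --pt "0 0 0.003 0 0 0 0"

```text
clock: 3.53
position: [0.5876, 0.2203, 0.0357]
ee_rot: [0.7, -0.101, 0.101, -0.7]
ft_force: [-0.3, 1.0, -0.5]
grip_width: -0.003
```

```bash
python3 - <<'E'
from workcell import *
from h import *
import cv2
o=get_obs(); print(o["position"],o["ft_force"],o["clock"],o["tau"],o["grip_width"])
c=camera("side"); cv2.imwrite("pics/side3.png",cv2.resize(c["pixels"][220:360,140:340,::-1],None,fx=4,fy=4))
o=get_obs(); print(o["position"],o["ft_force"],o["clock"])
c=camera("wrist"); cv2.imwrite("pics/wr3.png",c["pixels"][:,:,::-1]);np.savez("wr3.npz",**c)
E
```

```text
[0.58759696 0.22025701 0.03568316] [-0.28355529  0.95499703 -0.45619674] 3.5333 [-3.38467667e-03 -6.56219602e+01  5.62186047e+00 -3.38862669e+01
  1.12144678e-02 -8.81161279e-03  1.83761658e-03] -0.002687867366706541
[0.58766724 0.2202769  0.03575144] [-0.40433238 -0.08369218  0.15920341] 3.5833
```

View pics/side3.png

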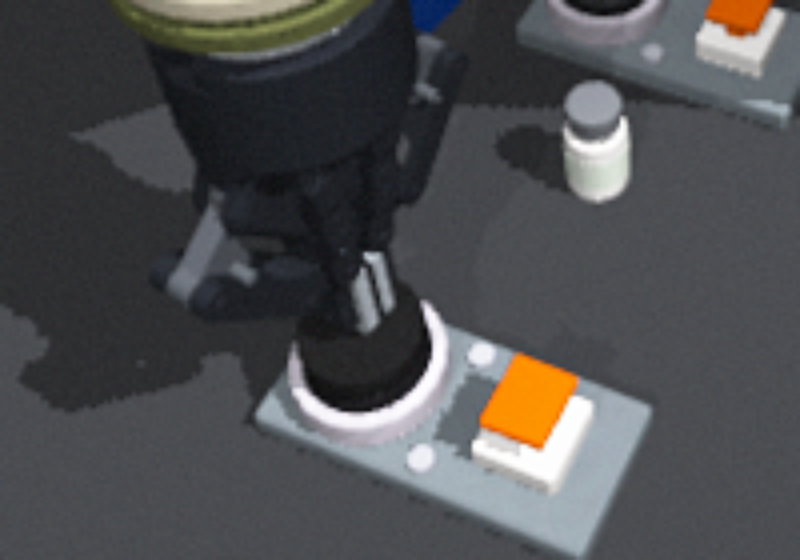

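View pics/wr3.png

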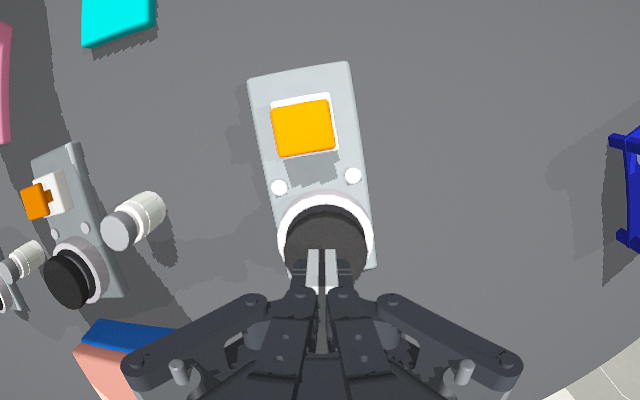

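```bash
python3 - <<'E'
from workcell import *
from h import *
c=camera("side"); W=world(c)
for v in range(284,316,2): print(v,[tuple((W[v,u]*1000).round().astype(int)) for u in range(222,244,3)])
w=np.load("wr3.npz");T=w["T_tool_cam"];f=200/np.tan(np.radians(float(w["fovy"]))/2)
def tp(u,v):
    d=np.array([u-w["cx"],v-w["cy"]]);r=np.hypot(*d);th=r/f
    ray=np.array([d[0]/r*np.sin(th),d[1]/r*np.sin(th),np.cos(th)])
    p=ray/ray[2]*w["range_z"][v,u]; return (T[:3,:3]@p+T[:3,3]).round(4)
for q in [(310,230),(325,225),(340,235),(322,252),(314,255),(331,255),(303,128),(322,270),(290,250),(355,250)]: print(q,tp(*q))
print(T.round(3),w["fovy"])
E
```

```text
284 [(np.int64(580), np.int64(238), np.int64(120)), (np.int64(580), np.int64(232), np.int64(112)), (np.int64(578), np.int64(228), np.int64(107)), (np.int64(579), np.int64(221), np.int64(95)), (np.int64(576), np.int64(218), np.int64(93)), (np.int64(578), np.int64(208), np.int64(78)), (np.int64(605), np.int64(162), np.int64(1)), (np.int64(601), np.int64(160), np.int64(-1))]
286 [(np.int64(580), np.int64(238), np.int64(115)), (np.int64(579), np.int64(234), np.int64(110)), (np.int64(577), np.int64(230), np.int64(105)), (np.int64(578), np.int64(222), np.int64(93)), (np.int64(576), np.int64(219), np.int64(90)), (np.int64(578), np.int64(210), np.int64(75)), (np.int64(604), np.int64(165), np.int64(0)), (np.int64(600), np.int64(163), np.int64(-1))]
288 [(np.int64(583), np.int64(236), np.int64(106)), (np.int64(580), np.int64(234), np.int64(105)), (np.int64(577), np.int64(231), np.int64(102)), (np.int64(578), np.int64(224), np.int64(92)), (np.int64(577), np.int64(219), np.int64(84)), (np.int64(578), np.int64(211), np.int64(71)), (np.int64(602), np.int64(169), np.int64(1)), (np.int64(598), np.in
[... 4686 characters left out ...]
)), (np.int64(573), np.int64(239), np.int64(49)), (np.int64(570), np.int64(236), np.int64(45)), (np.int64(569), np.int64(231), np.int64(37)), (np.int64(567), np.int64(226), np.int64(30))]
(310, 230) [-0.0151 -0.0139 -0.0069]
(325, 225) [-0.0182 -0.0142  0.0011]
(340, 235) [-0.0126 -0.0146  0.0091]
(322, 252) [-0.0103 -0.0301 -0.0005]
(314, 255) [-0.0104 -0.0333 -0.0044]
(331, 255) [-0.0104 -0.0333  0.0038]
(303, 128) [-0.0684 -0.0116 -0.0099]
(322, 270) [-0.0103 -0.0474 -0.0005]
(290, 250) [-0.0034 -0.0144 -0.0179]
(355, 250) [-0.0033 -0.0142  0.0176]
[[-0.001  0.95   0.313 -0.08 ]
 [-0.    -0.313  0.95  -0.165]
 [ 1.     0.001  0.    -0.001]
 [ 0.     0.     0.     1.   ]] 65.70646984690485
```

```bash
python3 - <<'E'
from h import *
w=np.load("wr3.npz");T=w["T_tool_cam"];f=200/np.tan(np.radians(float(w["fovy"]))/2);
def tp(u,v,f):
    d=np.array([u-w["cx"],v-w["cy"]]);r=np.hypot(*d);th=r/f
    ray=np.array([d[0]/r*np.sin(th),d[1]/r*np.sin(th),np.cos(th)])
    p=ray/ray[2]*w["range_z"][v,u]; return (T[:3,:3]@p+T[:3,3]).round(4)
for v in range(244,256): print(v,tp(314,v,f),tp(329,v,f))
cv2.imwrite("pics/wrc.png",cv2.resize(w["pixels"][180:320,230:420,::-1],None,fx=4,fy=4))
E
```

```text
244 [-0.0069 -0.0139 -0.0048] [-0.0068 -0.0138  0.0033]
245 [-0.0065 -0.0142 -0.0048] [-0.0065 -0.0143  0.0033]
246 [-0.0062 -0.015  -0.0048] [-0.006  -0.0146  0.0033]
247 [-0.0056 -0.015  -0.0048] [-0.005  -0.0137  0.0033]
248 [-0.005  -0.0149 -0.0048] [-0.0048 -0.0145  0.0033]
249 [-0.0111 -0.0283 -0.0045] [-0.0099 -0.026   0.003 ]
250 [-0.0103 -0.0278 -0.0045] [-0.0104 -0.0281  0.003 ]
251 [-0.0101 -0.0286 -0.0045] [-0.0101 -0.0285  0.003 ]
252 [-0.0105 -0.0304 -0.0044] [-0.0099 -0.0293  0.0029]
253 [-0.0102 -0.0309 -0.0044] [-0.0107 -0.0319  0.0029]
254 [-0.0105 -0.0325 -0.0044] [-0.0103 -0.0321  0.0029]
255 [-0.0104 -0.0333 -0.0044] [-0.0106 -0.0338  0.0028]
```

View pics/wrc.png

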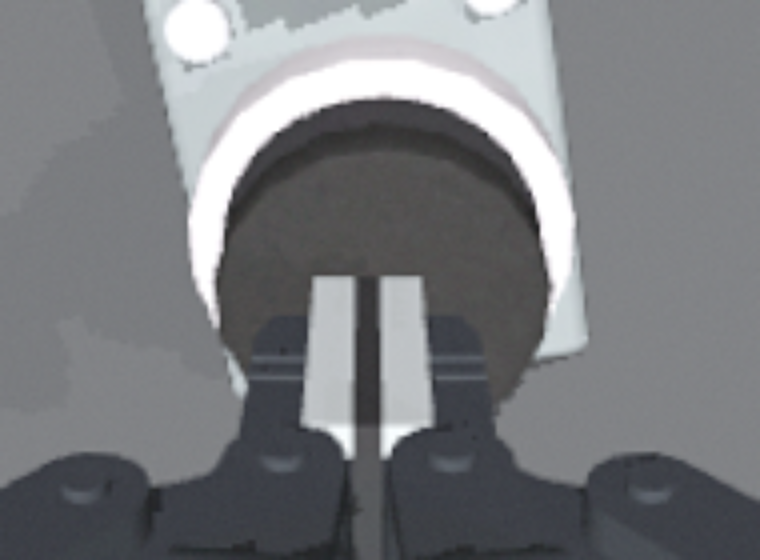

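The wrist view and the side depth agree. The real tips sit about 27 mm behind the reported TCP, so they're still about 13 mm above the pad, and pad contact should come near reported z ≈ 0.023. Going lower gently, watching the force.

send_rows --pt "0 0 0.004 0 0 0 0" --pt "0 0 0.008 0 0 0 0" --pt "0 0 0.01 0 0 0 0" --pt "0 0 0.01 0 0 0 0" --pt "0 0 0.01 0 0 0 0"

```text
clock: 4.1
position: [0.5877, 0.2203, 0.0258]
ee_rot: [-0.7, 0.101, -0.101, 0.7]
ft_force: [-1.4, -0.9, 2.4]
grip_width: 0.005
```

send_rows --pt "0 0 0.001 0 0 0 0" --pt "0 0 0.002 0 0 0 0" --pt "0 0 0.003 0 0 0 0" --pt "0 0 0.003 0 0 0 0" --pt "0 0 0.003 0 0 0 0"

```text
clock: 4.52
position: [0.5877, 0.2203, 0.023]
ee_rot: [-0.7, 0.101, -0.101, 0.7]
ft_force: [-2.0, 0.3, 5.1]
grip_width: 0.003
```

send_rows --pt "0 0 0.001 0 0 0 0" --pt "0 0 0.002 0 0 0 0" --pt "0 0 0.003 0 0 0 0" --pt "0 0 0.003 0 0 0 0" --pt "0 0 0.003 0 0 0 0"

```text
clock: 4.93
position: [0.5878, 0.2204, 0.0203]
ee_rot: [-0.7, 0.101, -0.101, 0.7]
ft_force: [-2.8, -0.5, 8.2]
grip_width: 0.003
```

send_rows --pt "0 0 0.001 0 0 0 0" --pt "0 0 0.002 0 0 0 0" --pt "0 0 0.003 0 0 0 0" --pt "0 0 0.003 0 0 0 0" --pt "0 0 0.003 0 0 0 0"

```text
clock: 5.35
position: [0.5878, 0.2204, 0.0176]
ee_rot: [-0.7, 0.101, -0.101, 0.7]
ft_force: [-4.2, -1.8, 11.2]
grip_width: 0.003
```

```bash
cat > snap.py <<'E'
from workcell import *
from h import *
import sys
n=sys.argv[1]
F=[]
o=get_obs(); F.append(o["ft_force"][2])
c=camera("wrist"); F.append(get_obs()["ft_force"][2])
s=camera("side"); o=get_obs();F.append(o["ft_force"][2])
cv2.imwrite(f"pics/{n}.png",np.hstack([cv2.resize(c["pixels"][190:290,230:420,::-1],None,fx=2,fy=2),cv2.resize(s["pixels"][110:360:,180:370,::-1],(304,400))[:200] if 0 else cv2.resize(c["pixels"][:,:,::-1],(320,200))]))
cv2.imwrite(f"pics/{n}_s.png",s["pixels"][:,:,::-1])
w=c;T=w["T_tool_cam"];f=200/np.tan(np.radians(float(w["fovy"]))/2);
v,u=np.mgrid[:400,:640];d0=u-w["cx"];d1=v-w["cy"];r=np.hypot(d0,d1);th=r/f
k=np.tan(th)/np.maximum(r,1e-6);P=np.stack([d0*k,d1*k,np.ones_like(k)],-1)*w["range_z"][...,None]
P=P@T[:3,:3].T+T[:3,3]; 
R=Rn.from_quat(o["ee_rot"]).as_matrix(); Wd=P@R.T+o["position"]
np.savez(n+".npz",P=P,W=Wd,px=w["pixels"])
print("pad patch z:",np.median(Wd[226:240,312:334,2]).round(4),"tip tool y", [P[q,313:317,1].mean().round(4) for q in range(244,256,2)])
print(o["position"].round(4),np.round(F,2),o["clock"])
E
python3 snap.py s4
```

```text
pad patch z: 0.0401 tip tool y [np.float64(-0.0229), np.float64(-0.0223), np.float64(-0.0231), np.float64(-0.0287), np.float64(-0.0301), np.float64(-0.0657)]
[0.5878 0.2204 0.0176] [11.18 10.35 10.99] 5.45
```

Left slope is about 1.06 N/mm (11 N at about 10.4 mm), so it is the 8.5 N spring. On to the middle.

send_rows --pt "0 0 -0.02 0 0 0 0" --pt "0 0 -0.045 0 0 0 0" --pt "0 0.002 -0.06 -0.01 0 0 0" --pt "0 0.007 -0.06 -0.04 0 0 0" --pt "0 0.013 -0.06 -0.075 0 0 0" --pt "0 0.02 -0.06 -0.11 0 0 0" --pt "0 0.026 -0.06 -0.145 0 0 0" --pt "0 0.033 -0.06 -0.18 0 0 0" --pt "0 0.037 -0.06 -0.2 0 0 0" --pt "0 0.038 -0.058 -0.208 0 0 0"

```text
clock: 6.28
position: [0.5645, 0.0045, 0.0751]
ee_rot: [0.7, -0.103, 0.104, -0.699]
ft_force: [-0.7, -1.1, -0.1]
grip_width: -0.001
```

send_rows --pt "0 0 0.01 0 0 0 0" --pt "0 0 0.03 0 0 0 0" --pt "0 0 0.04 0 0 0 0" --pt "0 0 0.042 0 0 0 0" --pt "0 0 0.042 0 0 0 0" --pt "0 0 0.042 0 0 0 0"

```text
clock: 6.78
position: [0.5653, 0.0108, 0.033]
ee_rot: [-0.7, 0.101, -0.101, 0.7]
ft_force: [-0.2, 0.2, -0.3]
grip_width: -0.005
```

```bash
python3 snap.py s5
```

```text
pad patch z: 0.0508 tip tool y [np.float64(-0.0172), np.float64(-0.0175), np.float64(-0.0174), np.float64(-0.0288), np.float64(-0.0297), np.float64(-0.0323)]
[0.5657 0.0105 0.0335] [-0.28 -0.53  0.47] 6.8833
```

View pics/s5.png

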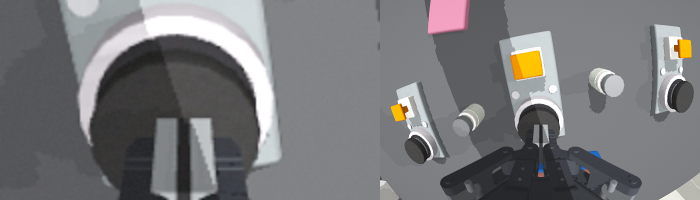

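The tips are centred over the middle pad. Press to the same depths (TCP z 0.026 … 0.0176).

send_rows --pt "0 0 0.003 0 0 0 0" --pt "0 0 0.006 0 0 0 0" --pt "0 0 0.01 0 0 0 0" --pt "0 0 0.01 0 0 0 0" --pt "0 0 0.01 0 0 0 0"

```text
clock: 7.3
position: [0.5651, 0.0101, 0.0227]
ee_rot: [-0.7, 0.101, -0.101, 0.7]
ft_force: [-0.6, -0.5, 2.0]
grip_width: -0.001
```

send_rows --pt "0 0 0.002 0 0 0 0" --pt "0 0 0.004 0 0 0 0" --pt "0 0 0.005 0 0 0 0" --pt "0 0 0.005 0 0 0 0" --pt "0 0 0.005 0 0 0 0"

```text
clock: 7.72
position: [0.5652, 0.0101, 0.0179]
ee_rot: [-0.7, 0.101, -0.101, 0.7]
ft_force: [-0.2, 0.8, 3.1]
grip_width: -0.001
```

```bash
python3 snap.py s6
```

```text
pad patch z: 0.0403 tip tool y [np.float64(-0.0224), np.float64(-0.0222), np.float64(-0.0229), np.float64(-0.0284), np.float64(-0.0302), np.float64(-0.0323)]
[0.5652 0.0101 0.0179] [3.12 3.75 2.68] 7.8167
```

Middle gives about 3.2 N at 10 mm, so it's the 2.6 N spring. Now the right one.

send_rows --pt "0 0 -0.02 0 0 0 0" --pt "0 0 -0.045 0 0 0 0" --pt "0 0.003 -0.06 -0.01 0 0 0" --pt "0 0.011 -0.06 -0.04 0 0 0" --pt "0 0.02 -0.06 -0.075 0 0 0" --pt "0 0.03 -0.06 -0.11 0 0 0" --pt "0 0.04 -0.06 -0.145 0 0 0" --pt "0 0.048 -0.06 -0.175 0 0 0" --pt "0 0.053 -0.06 -0.195 0 0 0" --pt "0 0.055 -0.058 -0.203 0 0 0"

```text
clock: 8.65
position: [0.559, -0.2048, 0.0758]
ee_rot: [0.7, -0.103, 0.103, -0.699]
ft_force: [-0.7, -0.6, 0.5]
grip_width: 0.002
```

send_rows --pt "0 0 0.01 0 0 0 0" --pt "0 0 0.03 0 0 0 0" --pt "0 0 0.04 0 0 0 0" --pt "0 0 0.042 0 0 0 0" --pt "0 0 0.042 0 0 0 0" --pt "0 0 0.042 0 0 0 0"

```text
clock: 9.15
position: [0.5606, -0.1994, 0.034]
ee_rot: [-0.7, 0.101, -0.101, 0.7]
ft_force: [-0.1, -0.3, 1.3]
grip_width: -0.002
```

```bash
python3 snap.py s7
```

```text
pad patch z: 0.0508 tip tool y [np.float64(-0.0156), np.float64(-0.0163), np.float64(-0.0162), np.float64(-0.0625), np.float64(-0.0296), np.float64(-0.0323)]
[ 0.5609 -0.1999  0.0346] [ 1.27 -0.67  0.49] 9.25
```

View pics/s7.png

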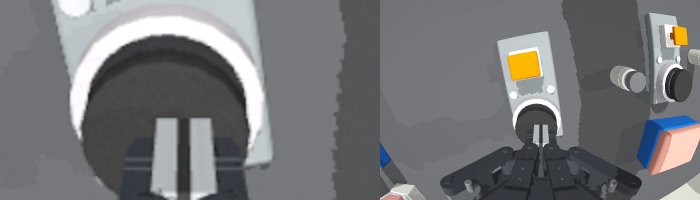

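The tips are on the right pad (a few mm off-centre, but inside the disc).

send_rows --pt "0 0 0.003 0 0 0 0" --pt "0 0 0.006 0 0 0 0" --pt "0 0 0.01 0 0 0 0" --pt "0 0 0.01 0 0 0 0" --pt "0 0 0.01 0 0 0 0"

```text
clock: 9.67
position: [0.5604, -0.2002, 0.0238]
ee_rot: [-0.7, 0.101, -0.101, 0.7]
ft_force: [0.9, 0.3, 2.5]
grip_width: -0.0
```

send_rows --pt "0 0 0.002 0 0 0 0" --pt "0 0 0.004 0 0 0 0" --pt "0 0 0.006 0 0 0 0" --pt "0 0 0.006 0 0 0 0" --pt "0 0 0.006 0 0 0 0"

```text
clock: 10.08
position: [0.5605, -0.2002, 0.0179]
ee_rot: [-0.7, 0.101, -0.102, 0.7]
ft_force: [-0.0, 1.1, 5.1]
grip_width: 0.001
```

```bash
python3 snap.py s8
```

```text
pad patch z: 0.0403 tip tool y [np.float64(-0.0221), np.float64(-0.0228), np.float64(-0.0222), np.float64(-0.0284), np.float64(-0.03), np.float64(-0.0323)]
[ 0.5604 -0.2002  0.018 ] [5.11 5.8  5.86] 10.1833
```

Right is 5.6 N at 10 mm (the 4.7 N spring), so the middle foot is the softest. Moving above the middle tag (0.496, 0.018).

send_rows --pt "0 0 -0.02 0 0 0 0" --pt "0 0 -0.045 0 0 0 0" --pt "0 -0.006 -0.06 0.01 0 0 0" --pt "0 -0.026 -0.06 0.04 0 0 0" --pt "0 -0.045 -0.06 0.07 0 0 0" --pt "0 -0.065 -0.06 0.1 0 0 0" --pt "0 -0.085 -0.06 0.13 0 0 0" --pt "0 -0.104 -0.06 0.16 0 0 0" --pt "0 -0.118 -0.06 0.182 0 0 0" --pt "0 -0.124 -0.058 0.191 0 0 0"

```text
clock: 11.02
position: [0.4943, 0.0222, 0.0756]
ee_rot: [-0.7, 0.1, -0.1, 0.7]
ft_force: [0.4, 0.3, 0.2]
grip_width: 0.006
```

send_rows --pt "0 0 0.005 0 0 0 0" --pt "0 0 0.02 0 0 0 0" --pt "0 0 0.035 0 0 0 0" --pt "0 0 0.035 0 0 0 0" --pt "0 0 0.035 0 0 0 0" --pt "0 0 0.035 0 0 0 0"

```text
clock: 11.52
position: [0.4959, 0.0171, 0.0411]
ee_rot: [0.7, -0.102, 0.102, -0.7]
ft_force: [0.7, -0.3, 0.7]
grip_width: -0.002
```

```bash
python3 snap.py s9; python3 - <<'E'
import numpy as np,cv2
d=np.load("s9.npz");hsv=cv2.cvtColor(d["px"],cv2.COLOR_RGB2HSV)
m=((hsv[...,0]<26)&(hsv[...,1]>180)&(hsv[...,2]>140)).astype(np.uint8)
k,l,s,ce=cv2.connectedComponentsWithStats(m)
for i in range(1,k):
    if s[i,4]>100: P=d["P"][l==i]; print(ce[i].round(),s[i,4],np.median(P,0).round(4),P.min(0).round(3),P.max(0).round(3),np.median(d["W"][l==i],0).round(4))
E
```

```text
pad patch z: 0.0459 tip tool y [np.float64(-0.045), np.float64(-0.005), np.float64(-0.0043), np.float64(-0.0285), np.float64(-0.0302), np.float64(-0.0325)]
[0.4962 0.0176 0.0415] [ 0.73 -0.24  0.01] 11.6167
[601. 189.] 792 [-0.0392 -0.0061  0.2069] [-0.08  -0.165 -0.001] [-0.012  0.041  0.286] [0.5176 0.2273 0.0477]
[321. 240.] 1320 [-0.0052 -0.0046 -0.0009] [-0.08  -0.165 -0.017] [ 0.009 -0.001  0.014] [0.4907 0.0188 0.0461]
[ 77. 297.] 609 [ 0.0544 -0.0067 -0.2037] [-0.08  -0.165 -0.288] [ 0.115  0.041 -0.001] [ 0.4902 -0.1929  0.0482]
```

View pics/s9.png

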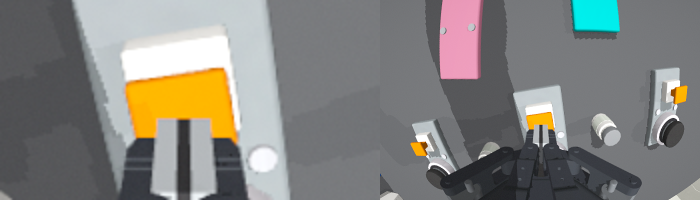

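View pics/s9_s.png

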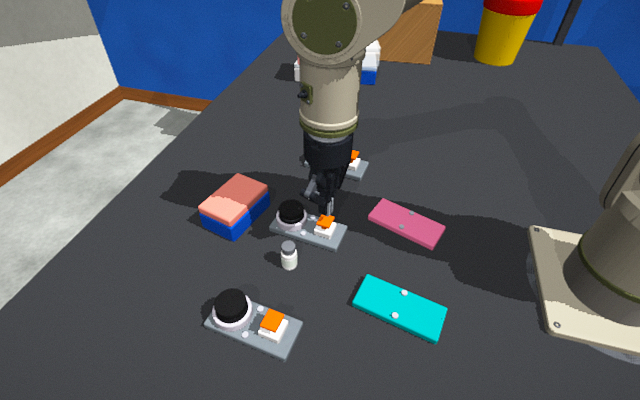

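The tips are centred over the middle tag (wrist pixel 321,240; top at z≈0.046). Push down, stepping until the force rises at the stop.

send_rows --pt "0 0 0.008 0 0 0 0" --pt "0 0 0.014 0 0 0 0" --pt "0 0 0.017 0 0 0 0" --pt "0 0 0.02 0 0 0 0" --pt "0 0 0.022 0 0 0 0" --pt "0 0 0.024 0 0 0 0" --pt "0 0 0.025 0 0 0 0" --pt "0 0 0.025 0 0 0 0"

```text
clock: 12.28
position: [0.4954, 0.0182, 0.0156]
ee_rot: [-0.7, 0.101, -0.101, 0.7]
ft_force: [0.8, 0.3, -0.7]
grip_width: -0.001
```

send_rows --pt "0 0 0.001 0 0 0 0" --pt "0 0 0.002 0 0 0 0" --pt "0 0 0.002 0 0 0 0"

```text
clock: 12.53
position: [0.4957, 0.0181, 0.0138]
ee_rot: [-0.7, 0.101, -0.102, 0.7]
ft_force: [1.1, -0.8, 1.0]
grip_width: 0.005
```

```bash
python3 snap.py s10
```

```text
pad patch z: 0.0279 tip tool y [np.float64(-0.0219), np.float64(-0.0226), np.float64(-0.023), np.float64(-0.0282), np.float64(-0.0302), np.float64(-0.0327)]
[0.4957 0.0181 0.0138] [ 1.04 -0.52  0.61] 12.6333
```

View pics/s10.png

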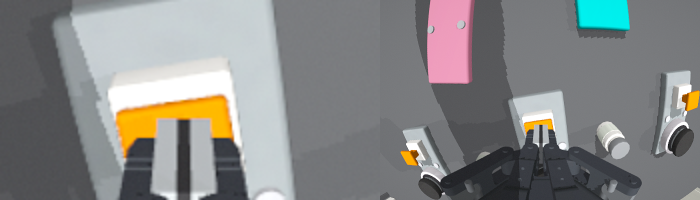

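send_rows --pt "0 0 0.0005 0 0 0 0" --pt "0 0 0.001 0 0 0 0" --pt "0 0 0.001 0 0 0 0"

```text
clock: 12.88
position: [0.4958, 0.0182, 0.0134]
ee_rot: [-0.7, 0.101, -0.102, 0.7]
ft_force: [-2.1, -0.6, 9.8]
grip_width: 0.0
```

send_rows --pt "0 0 0.0005 0 0 0 0" --pt "0 0 0.001 0 0 0 0" --pt "0 0 0.001 0 0 0 0"

```text
clock: 13.13
position: [0.496, 0.0182, 0.0132]
ee_rot: [-0.699, 0.101, -0.102, 0.7]
ft_force: [-8.1, 0.3, 21.1]
grip_width: -0.0
```

The force rose sharply to 21 N with almost no further travel, so the tag is at its stop. I'll lift clear and check.

send_rows --pt "0 0 -0.005 0 0 0 0" --pt "0 0 -0.02 0 0 0 0" --pt "0 0 -0.05 0 0 0 0" --pt "0 0 -0.085 0 0 0 0" --pt "0 0 -0.12 0 0 0 0" --pt "0 -0.03 -0.15 0 0 0 0" --pt "0 -0.06 -0.18 0 0 0 0" --pt "0 -0.08 -0.19 0 0 0 0" --pt "0 -0.08 -0.19 0 0 0 0" --pt "0 -0.08 -0.19 0 0 0 0"

```text
clock: 13.97
position: [0.4189, 0.0413, 0.2026]
ee_rot: [-0.699, 0.1, -0.102, 0.7]
ft_force: [1.1, 0.3, -0.2]
grip_width: -0.001
```

```bash
python3 - <<'E'
from workcell import *
from h import *
o=get_obs(); print(o["position"],o["ft_force"],o["clock"])
cs={n:camera(n) for n in("side","wrist")}
c=cs["side"];W=world(c); hsv=cv2.cvtColor(c["pixels"],cv2.COLOR_RGB2HSV)
m=((hsv[...,0]<24)&(hsv[...,1]>180)&(hsv[...,2]>140)).astype(np.uint8)
k,l,s,ce=cv2.connectedComponentsWithStats(m)
for i in range(1,k):
    if 20<s[i,4]<700: print(ce[i].round(),s[i,4],np.median(W[l==i],0).round(4))
cv2.imwrite("pics/e.png",c["pixels"][:,:,::-1])
E
```

```text
[0.41887287 0.04128124 0.202625  ] [ 1.07008085  0.25420888 -0.15667501] 13.9667
[525.   7.] 454 [ 0.0907 -0.9185  0.1972]
[351. 154.] 110 [ 0.4909 -0.1924  0.0471]
[325. 224.] 166 [0.4951 0.019  0.0355]
[272. 320.] 346 [0.5178 0.2318 0.0464]
```

View pics/e.png

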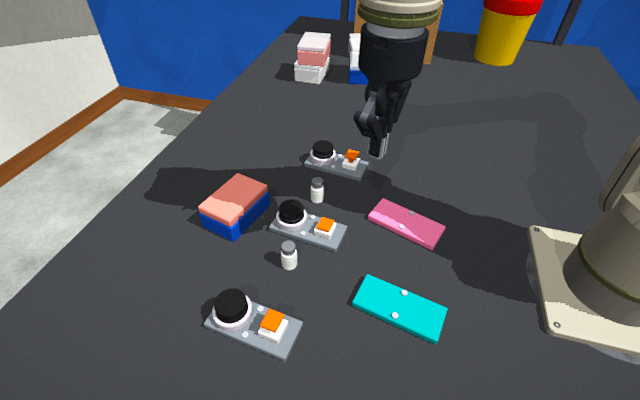

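The middle tag (325,224) is down, with its top at 35.5 mm. The left (272,320) and right (351,154) tags are still up at 46–47 mm. The vials and box stand where they were, and the arm is clear.

```bash
python3 -c "
from workcell import *
print(hand_in())"
```

```text
the job is handed in; nothing more can be done
None
```

I pressed the pads left, middle, right and pushed the middle foot's tag down to its stop, because that foot is the softest. The job was handed in at about 14 s of the 48 s allowed.

| Foot | Force at about 10 mm down | Spring it matches (force at 8 mm) |
|---|---|---|
| Left | about 11 N | 8.5 N |
| Middle | about 3.2 N | 2.6 N |
| Right | about 5.6 N | 4.7 N |

- **Tags:** in the last check the middle tag's top was at 35.5 mm (fully down is 36 mm), and pressing on it reached 21 N with almost no more travel. The left and right tags were still up at 46–47 mm.
- **Surroundings:** in the last picture the vials and box stood where they began, and the arm was clear of everything.
- **Disagreement:** the real fingertips sat about 22 mm higher than the reported tool position. My first press on the left pad therefore stopped short without contact, so I found contact by camera and force instead.

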